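# Gather the loose parts into the yellow corner of the tote

## Robot

A 6-joint arm with a two-finger parallel gripper is mounted at the origin on a cart in front of the work surface, level with it; the furniture and walls round the work are solid. World frame = base frame: x ahead of the robot, y to its left, z up, the work surface at z = 0. Lengths are in m, angles in rad, forces in N, time in s.
With the tool pointing down it reaches from about 0.375 to 0.9 m from the base axis. Payload 3.1 kg.
Tool frame: the origin (TCP) lies on the centre line of the jaws, within the pads' length; the fingertips stand 22 mm ahead of it and the grasp point (between the pads) lies 3 mm ahead of it; z points along the fingers, x is the direction in which the jaws open and shut, and the axes are right-handed (so a half turn about z gives the same grasp; the last joint's range is limited). The gripper opens to 87 mm and grips with 3 to 60 N. Pads are 19 mm wide; open, the fingers measure 117 mm over their backs; the gripper's body (75 mm by 190 mm) begins 51 mm behind the grasp point.
Start: joints at [0.946, 0.527, 1.433, -0, 1.181, -0.178], TCP at [0.27, 0.564, 0.245] pointing down, gripper open.
Joint ranges: [-3.08, 3.08], [-0.75, 2.2], [0.22, 2.44], [-1.43, 4.57], [0, 2.65], [-2.85, 2.85]. Speed limits (rad/s): [2.79, 2.79, 3.14, 3.14, 3.14, 3.14].

## Interface

Orientations are given as a unit quaternion [x, y, z, w].
In Python, from rig import robot, camera, order gives the robot as it stands.
- The arm moves only by the shell command python3 -m pendant 'ROWS' [OPENING] [FORCE]. ROWS is JSON, a list of rows, each a list of 2 entries, a list of its own where there are three numbers: the shift along the tool's x, y, z in mm, then the turn about the tool's z in degrees. A call has 1 to 8 rows; each row shifts and turns the commanded pose from where the row before left it, along the tool's axes as they then stand; what a row does not reach is not made up. A row lasts 1/8 s, in which the tool goes at most 62.5 mm and 10.7 degrees, less where a joint would pass 70% of its speed; a pose out of reach is approached as far as the arm can. A call with a gripper value outside its range is refused whole. OPENING is the finger opening in mm, from 0 to 87, set as the call begins (- or left out, the last holds). The fingers move at their own pace and stop on an object; FORCE is the grip in N (left out, the last holds). Time passes only in rows, so rows that do not move let the fingers close. It gives the time, the measured TCP pose, the force and the opening at its end, in the units of the state.
- robot.get_obs(): the state, without advancing time (a new reading comes with each control period).
- camera(name): name is "scene" or "side" or "wrist"; returns a dict with "pixels" (420x560x3 uint8, blue, green, red), "mtx" (3x3 intrinsics, pixels), "R" (3x3) and "t" (3): a world point X has camera coordinates R X + t. Camera axes: x right, y down, z forward; pixel columns grow to the right and rows downward; lengths in m; the calibration is good to about 2 mm. A picture is of the moment at which its call begins. There is no depth.
- order.hand_in(): hands the job in, once; it reports no verdict.
The state is a dict: "time": time; "q": joint angles; "joint_velocities": joint speeds; "joint_torque": joint torques, N m; "position": TCP position; "tool_rot": TCP orientation; "ft_force": force on the tool from outside, world axes, zero at the start; "moment": the same for the moment, N m; "grip_width": finger opening in m.
Only numpy, scipy, OpenCV 4.12 (cv2) and the standard library are available. Lean on these libraries where they do the work, as an engineer would, in place of code of your own. Each camera call takes 0.05 s, during which the arm holds its last target. There are 200 camera calls.

## Task

Pick the blue parts tote up off its low stand by the carrying bar and tilt it, about 35 degrees, so that the two bearings and the shaft collar all slide together into the corner marked yellow. Finish while holding it like that: still tilted in the gripper and a few centimetres clear of the stand and the bench, with the parts lying still in the yellow corner. Spill nothing and leave the spare lens, the loupe and the brush where they are.

Things in the scene. Friction and masses are not known exactly. Their poses are not given: they have to be found in the camera images.
- tote_grip (a point): middle of the black grip sleeve on the tote's carrying bar, half-way up it, 80 mm above the tote's underside. The bar runs along the tote's x above its middle; the sleeve is 80 mm long (x), 16 mm wide (y), 22 mm high, so fingers close on it from above along the tote's y; below the bar it is open down to the parts on the floor. Axes: the tote's, z up; any yaw
- tote_corner (a point): inside corner of the tote that is marked yellow, at the level of the inner floor: 81 mm along +x, 56 mm along +y and 76 mm below tote_grip, in the tote's axes. Floor and walls are fairly slick: parts start to slide at a tilt of 11 to 15 degrees; tilted diagonally towards the corner, a part that leans on a wall slides on along it from 20 to 26 degrees
- bearing_a_center (a point): centre of a ball bearing, light grey, 26 mm across and 8 mm high, lying flat in the tote
- bearing_b_center (a point): centre of the other ball bearing of the same kind, lying flat in the tote
- collar_center (a point): centre of the black shaft collar, 26 mm across and 10 mm high, lying flat in the tote
- tote: open blue plastic tray on a low stand, 170 mm long (x) by 120 mm wide (y), walls 35 mm high and 4 mm thick, floor 4 mm thick, 0.27 kg empty; a bar along x over its middle stands on a post at each end. Origin at the centre of its underside, z up; the yellow corner is the one at +x, +y. Any yaw
- spare_lens: bystander: black lens standing on the bench, 38 mm across, 58 mm high; origin at the centre of its underside
- loupe: bystander: black loupe standing on the bench, 37 mm across, 40 mm high; origin at the centre of its underside
- esd_brush: bystander: black brush lying on the bench, 121 mm long (its y), 22 mm wide, 9 mm high; origin at the centre of its underside
- stand: low aluminium stand fixed to the bench, under the tote: plate 150 x 100 mm, top 16 mm above the bench, on four feet; origin on the bench below its centre. The tote is centred on it within 8 mm and overhangs it all round
Things that resemble listed ones, but are neither listed nor needed, are in the scene too. Leave any green look-alike of the part that bears bearing_a_center alone.

How it is judged:
On the way:
1. the tote is picked up off its stand (height (world z) of tote above 0.035 m and contact force between the fingers and tote above 1 N), for 0.2 s.
At the end, for the whole second after the job is handed in: The gripper holds the tote at rest, tilted 20 to 46 degrees, its yellow corner at least 30 mm and the middle of its underside at least 50 mm above the bench, not touching the stand; the centres of both bearings and the collar lie inside it, at rest, within 75 mm of the yellow corner (angle between tote's own z axis and vertical between 0.35 and 0.8 rad and height (world z) of tote_corner above 0.03 m and height (world z) of tote above 0.05 m and contact force between the fingers and tote above 1 N and linear speed of each of tote, bearing_a, bearing_b, collar below 0.02 m/s and distance between each of bearing_a_center, bearing_b_center, collar_center and tote_corner below 0.075 m and z of each of bearing_a_center, bearing_b_center, collar_center in the frame of tote below 0.035 m and contact force between tote and stand below 0.1 N); the arm keeps its last pose, push and grip.
It fails at once if the spare lens, the loupe or the brush is moved more than 20 mm (distance of any of spare_lens, loupe, esd_brush from where it was at the start of the episode above 0.02 m).
It fails at once if a part is spilled out of the tote (distance between any of bearing_a_center, bearing_b_center, collar_center and tote above 0.13 m).
It also fails if it takes over 38 s, if anything falls off the work surface, if the arm or the gripper's body presses on something with over 40 N, if the wrist force passes 120 N, or if a joint passes its speed limit or range.

## Working session

There is one attempt and no reset: what is moved stays moved. The work goes in short steps, Python scripts to look and compute and a shell command to move; the robot and the scene stay as the last step left them, time stands still between calls to the robot, and variables do not carry over. Pictures are saved under pics/ and viewed, about 8 in all and at most 12, crops included, and the job is handed in when it is done.

```bash
mkdir -p pics; cat > h.py <<'E'
import sys
sys.path.insert(0,'.')
import numpy as np,cv2,json
from scipy.spatial.transform import Rotation as Ro
def shot(n,f):
    from rig import camera
    c=camera(n); cv2.imwrite(f'pics/{f}.png',c['pixels'])
    json.dump({k:np.array(c[k]).tolist() for k in('mtx','R','t')},open(f'pics/{f}.json','w')); return c
def load(f): return {k:np.array(v) for k,v in json.load(open(f'pics/{f}.json')).items()}
def px(c,u,v,z):
    d=c['R'].T@np.linalg.solve(c['mtx'],[u,v,1.]); o=-c['R'].T@c['t']; return o+d*(z-o[2])/d[2]
def proj(c,X):
    p=c['mtx']@(c['R']@np.array(X)+c['t']); return p[:2]/p[2]
E
python3 - <<'E'
from h import *
from rig import robot
for n in('scene','side'): 
    c=shot(n,n+'0'); print(n,-c['R'].T@c['t'])
print(robot.get_obs())
a=[cv2.imread(f'pics/{n}0.png') for n in('scene','side')]
E
```

```text
scene [0.06185268 0.01595941 0.67032539]
side [ 0.33015264 -0.60299888  0.48251119]
{'time': 0.1, 'q': array([ 9.45489456e-01,  5.28394752e-01,  1.43378475e+00,  2.69913189e-05,
        1.18138227e+00, -1.78517797e-01]), 'joint_velocities': array([ 0.00057992, -0.00322497, -0.00333291,  0.00084741,  0.00071871,
       -0.00076699]), 'joint_torque': array([-2.89748396e-04, -4.40984881e+01, -1.77150714e+01,  6.35026046e-02,
        5.34002529e-02, -4.68361009e-05]), 'position': array([0.26965488, 0.56315198, 0.24365283]), 'tool_rot': array([ 8.46191439e-01,  5.32878109e-01, -9.17715872e-04,  3.56804223e-04]), 'ft_force': array([-0.15044786,  0.74902041, -0.4721166 ]), 'moment': array([0.06947856, 0.04681924, 0.00857178]), 'grip_width': 0.08720055561080318}
```

View pics/scene0.png

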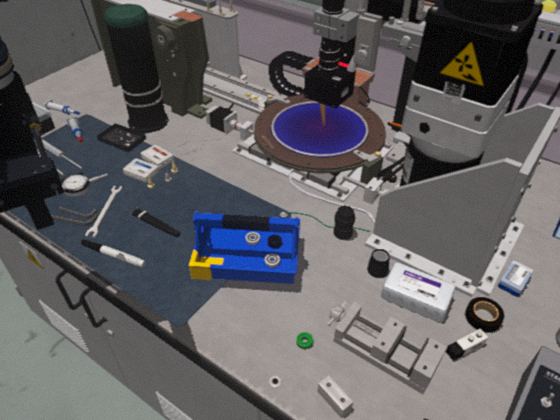

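View pics/side0.png

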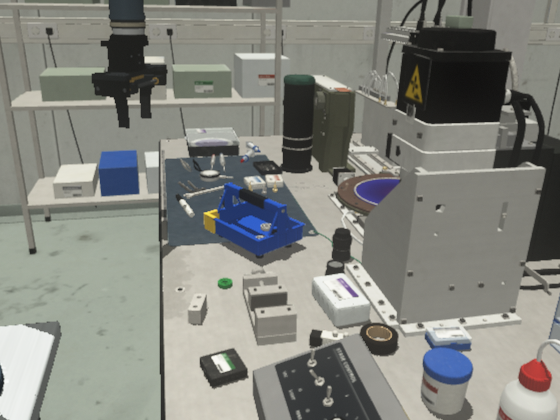

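```bash
python3 - <<'E'
import cv2,numpy as np
a=cv2.imread('pics/scene0.png')[195:295,180:310]; b=cv2.imread('pics/side0.png')[170:260,195:310]
f=lambda i:cv2.resize(i,(780,int(i.shape[0]*780/i.shape[1])),interpolation=cv2.INTER_CUBIC)
cv2.imwrite('pics/crA.png',f(a)); cv2.imwrite('pics/crB.png',cv2.resize(b,None,fx=6,fy=6))
E
```

```text
(no output)
```

View pics/crA.png

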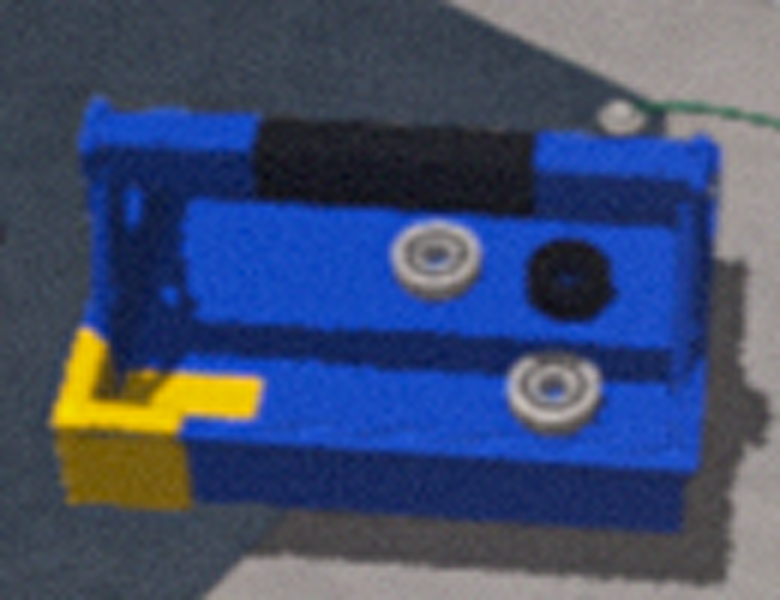

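The crop shows the sleeve centred at about (246,222) px, and the yellow corner at about (189,266). The two grey bearings are at (252,238) and (272,259), and the black collar is at (275,241), all inside the tote. The green ring at (304,340) is the look-alike on the bench, so I'll leave it alone.

```bash
python3 - <<'E'
from h import *
from rig import robot
c=load('scene0')
P=lambda u,v,z:px(c,180+u/6,195+v/6,z)
g=P(395,165,.096); l=P(55,428,.051); r=P(697,468,.051)
print('grip',g,'rim',l,r,np.linalg.norm(l-r))
print('sleeve ends',P(258,118,.107),P(533,133,.107))
d=l-r; yaw=np.arctan2(d[1],d[0]); print('yaw',np.degrees(yaw))
T=Ro.from_euler('z',yaw).as_matrix()
print('centre from rim',(l+r)/2-T@[0,.06,0])
for n,u,v in(('A',436,258),('col',568,280),('B',553,388)): 
    X=P(u,v,.025);print(n,X,T.T@(X-g))
for p in([.085,.06,-.045],[-.04,-.008,.011],[.04,-.008,.011]): print((proj(c,g+T@p)-[180,195])*6)
for n,u,v in(('lens',344,236),('loupe',377,274),('brush',180,235),('brush',134,210)): print(n,px(c,u,v,0))
R=Ro.from_quat(robot.get_obs()['tool_rot']).as_matrix();print(R)
s=load('side0'); print('side proj grip',proj(s,g))
print(R.T@(g-robot.get_obs()['position']))
E
```

```text
grip [0.50025534 0.39397374 0.096     ] rim [0.40004702 0.43620243 0.051     ] [0.49069617 0.28502596 0.051     ] 0.17627136472222357
sleeve ends [0.48431457 0.42903668 0.107     ] [0.52377488 0.36352433 0.107     ]
yaw 120.9479457342741
centre from rim [0.49682969 0.39146974 0.051     ]
A [0.53033258 0.40595723 0.025     ] [-0.00519003 -0.03195791 -0.071     ]
col [0.54616827 0.36818965 0.025     ] [-0.04572448 -0.02611683 -0.071     ]
B [0.50909552 0.34683136 0.025     ] [-0.04497709  0.01666176 -0.071     ]
[ 68.08294861 416.8183441 ]
[540.62157534 124.57924386]
[253.93123027 108.58962412]
lens [0.65298515 0.28361799 0.        ]
loupe [0.60660244 0.19041224 0.        ]
brush [0.47464221 0.53792014 0.        ]
brush [0.4715726  0.66083636 0.        ]
[[ 4.32080157e-01  9.01834443e-01 -1.17286031e-03]
 [ 9.01833133e-01 -4.32081587e-01 -1.58191075e-03]
 [-1.93339295e-03 -3.74212041e-04 -9.99998061e-01]]
side proj grip [253.85870462 198.16413806]
[-0.05264718  0.28111749  0.14764971]
```

View pics/crB.png

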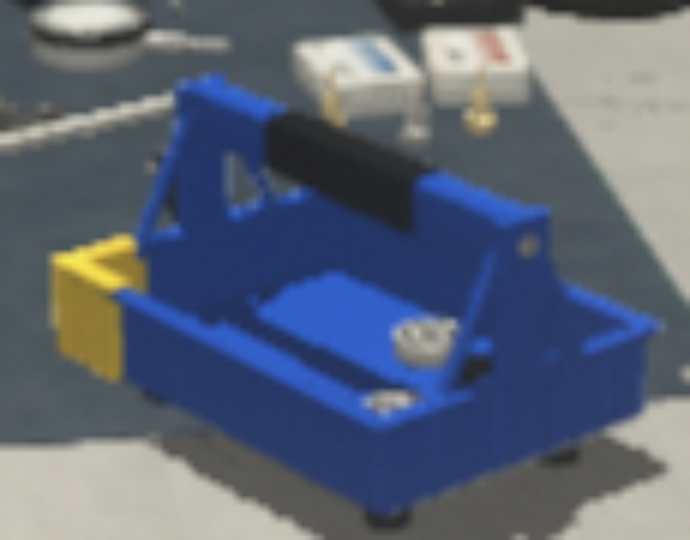

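```bash
python3 -m pendant '[[[0,0,-62],0],[[0,0,-62],0],[[0,0,-62],0],[[0,0,-62],0],[[0,0,-62],0],[[0,0,-62],0],[[0,0,-62],0],[[0,0,-62],0]]'; python3 -c "
from rig import robot;o=robot.get_obs();print(o['q'])
from h import *
print(Ro.from_quat(o['tool_rot']).as_matrix().round(3))"
```

```text
time: 1.1
position: [0.2687, 0.5611, 0.7382]
tool_rot: [0.846, 0.533, 0.001, -0.001]
ft_force: [1.6, 1.1, 0.8]
grip_width: 0.0869
[ 9.44698325e-01  4.80208201e-01  2.20078652e-01  5.15432951e-04
  2.43851615e+00 -1.78915026e-01]
[[ 0.432  0.902  0.001]
 [ 0.902 -0.432  0.002]
 [ 0.003  0.    -1.   ]]
```

```bash
python3 -m pendant '[[[0,0,-30],0],[[0,0,-30],0],[[0,0,-30],0]]'; python3 -c "
from rig import robot;o=robot.get_obs();print(o['q'])
from h import *
print(Ro.from_quat(o['tool_rot']).as_matrix().round(3))"
```

```text
time: 1.48
position: [0.2513, 0.5248, 0.7775]
tool_rot: [0.846, 0.533, 0.016, -0.01]
ft_force: [-0.0, -0.4, -1.2]
grip_width: 0.0868
[ 0.92897388  0.41436799  0.21853884  0.01063842  2.47185214 -0.18665387]
[[ 0.432  0.902  0.017]
 [ 0.901 -0.432  0.033]
 [ 0.037  0.001 -0.999]]
```

```bash
python3 -m pendant '[[[44,0,-44],0],[[44,0,-44],0],[[44,0,-44],0],[[44,0,-44],0]]'; python3 -c "
from rig import robot;o=robot.get_obs();print(o['q'])
from h import *
print(Ro.from_quat(o['tool_rot']).as_matrix().round(3))"
```

```text
time: 1.98
position: [0.2651, 0.5529, 0.7819]
tool_rot: [0.844, 0.531, 0.065, -0.041]
ft_force: [0.1, -0.5, -1.1]
grip_width: 0.0871
[ 0.92743772  0.41185936  0.21921021  0.04305146  2.35853284 -0.16372472]
[[ 0.427  0.902  0.066]
 [ 0.891 -0.432  0.139]
 [ 0.154 -0.    -0.988]]
```

```bash
python3 -m pendant '[[[-20,0,50],0],[[-20,0,50],0],[[-20,0,50],0]]'; python3 -c "
from rig import robot;o=robot.get_obs();print(o['q'])
from h import *
print(Ro.from_quat(o['tool_rot']).as_matrix().round(3))"
```

```text
time: 2.35
position: [0.2498, 0.5213, 0.6317]
tool_rot: [0.844, 0.531, 0.066, -0.041]
ft_force: [0.3, 0.4, 0.8]
grip_width: 0.0873
[ 0.91448595  0.20406624  0.93126854  0.03363313  1.85378728 -0.19756932]
[[ 0.427  0.902  0.067]
 [ 0.891 -0.432  0.14 ]
 [ 0.155 -0.    -0.988]]
```

```bash
python3 -m pendant '[[[-44,0,50],0],[[-44,0,50],0],[[-44,0,50],0],[[-44,0,50],0],[[-44,0,50],0],[[-40,0,0],0]]'; cat > st.py <<'E'
from rig import robot;o=robot.get_obs();print(o['q'].round(3))
from h import *
M=Ro.from_quat(o['tool_rot']).as_matrix();print(M.round(3).tolist(),'tilt',np.degrees(np.arccos(-M[2,2])),'az',np.degrees(np.arctan2(M[1,2],M[0,2])),'r',np.hypot(*o['position'][:2]))
E
python3 st.py
```

```text
time: 3.1
position: [0.1582, 0.3319, 0.3601]
tool_rot: [0.844, 0.531, 0.061, -0.04]
ft_force: [0.5, 0.9, 0.8]
grip_width: 0.0871
[ 0.777 -0.062  1.921  0.058  1.147 -0.367]
[[0.428, 0.902, 0.061], [0.892, -0.432, 0.133], [0.146, -0.003, -0.989]] tilt 8.416114918427214 az 65.48059407278866 r 0.3676788489387405
```

```bash
python3 -m pendant '[[[-40,0,0],0],[[-40,0,0],0],[[-40,0,0],0],[[-40,0,0],0]]'; python3 st.py
```

```text
time: 3.6
position: [0.0915, 0.1912, 0.3391]
tool_rot: [0.843, 0.532, 0.066, -0.041]
ft_force: [-0.0, -1.2, 0.6]
grip_width: 0.087
[ 0.406 -0.405  2.192  0.107  1.239 -0.75 ]
[[0.425, 0.903, 0.068], [0.892, -0.43, 0.139], [0.154, 0.001, -0.988]] tilt 8.876054603746784 az 64.05744295284654 r 0.2119955667882458
```

```bash
cat > go.py <<'E'
# go.py x y z [az_of_tool_x deg]: tool-frame delta (mm) of TCP to target, and turn
from rig import robot;from h import *
a=list(map(float,sys.argv[1:])); o=robot.get_obs(); M=Ro.from_quat(o['tool_rot']).as_matrix()
print('delta mm',(M.T@(np.array(a[:3])-o['position'])*1000).round(1))
if len(a)>3:
    az=np.radians(a[3]); t=M.T@[np.cos(az),np.sin(az),0]; print('turn',np.degrees(np.arctan2(t[1],t[0])))
E
python3 - <<'E'
from h import *
from rig import robot
z=Ro.from_quat(robot.get_obs()['tool_rot']).as_matrix()[:,2]; g=np.array([.4995,.393,.096])
print('hover',g-z*.093,'grasp',g-z*.003)
E
python3 go.py .493 .380 .188 31
```

```text
hover [0.49322245 0.38009631 0.18788627] grasp [0.4992975  0.39258375 0.09896407]
delta mm [315.6 281.1 202.6]
turn 33.85472520086192
```

```bash
python3 -m pendant '[[[39.5,35,25],0],[[39.5,35,25],0],[[39.5,35,25],0],[[39.5,35,25],0],[[39.5,35,25],0],[[39.5,35,25],0],[[39.5,35,25],0],[[39.5,35,25],0]]' && python3 -m pendant '[[[0,0,0],8.5],[[0,0,0],8.5],[[0,0,0],8.5],[[0,0,0],8.5],[[0,0,0],0]]'; python3 st.py; python3 go.py .493 .380 .188 31; python3 - <<'E'
from h import *
shot('wrist','w1')
E
```

```text
time: 4.6
position: [0.4949, 0.3812, 0.189]
tool_rot: [0.844, 0.531, 0.066, -0.041]
ft_force: [0.1, 0.3, 0.8]
grip_width: 0.0874
time: 5.22
position: [0.4931, 0.3804, 0.1899]
tool_rot: [0.962, 0.262, 0.051, -0.058]
ft_force: [-0.6, -0.3, -0.0]
grip_width: 0.087
[ 0.432  0.545  1.594  0.127  0.886 -0.174]
[[0.857, 0.51, 0.067], [0.498, -0.856, 0.139], [0.128, -0.086, -0.988]] tilt 8.856696167865874 az 64.29749720891027 r 0.6227551154956519
delta mm [-0.5  0.4  1.8]
turn -0.19558522950570956
```

View pics/w1.png

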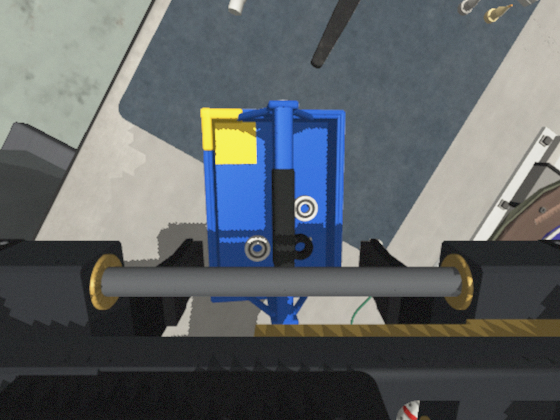

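```bash
python3 - <<'E'
from h import *
c=load('w1'); g=np.array([.4995,.393,.096]); T=Ro.from_euler('z',121,degrees=True).as_matrix()
for p in([.04,0,.011],[.085,.06,-.045],[.085,-.06,-.045],[0,-.0,.011]): print(p,proj(c,g+T@p))
X=px(c,284,169,.107);print(X,T.T@(X-g))
for u,v in((203,109),(345,110)): X=px(c,u,v,.051);print(T.T@(X-g))
E
```

```text
[0.04, 0, 0.011] [281.48905446 170.9255799 ]
[0.085, 0.06, -0.045] [202.57594916 116.10813712]
[0.085, -0.06, -0.045] [338.63610031 116.22170427]
[0, -0.0, 0.011] [282.23379523 224.52882481]
[0.47979851 0.42940835 0.107     ] [ 0.04135506 -0.00186422  0.011     ]
[ 0.09083502  0.05931453 -0.045     ]
[ 0.09041199 -0.0658207  -0.045     ]
```

```bash
python3 go.py .4995 .396 .098; python3 -m pendant '[[[1,-2,31],0],[[0,-1,31],0],[[0,0,22],0],[[0,0,8],0]]' && python3 -m pendant '[[[0,0,0],0],[[0,0,0],0],[[0,0,0],0],[[0,0,0],0]]' 0 15; python3 st.py; python3 go.py .4995 .396 .098
```

```text
delta mm [ 1.7 -2.2 93.4]
time: 5.78
position: [0.4976, 0.3958, 0.0979]
tool_rot: [0.962, 0.262, 0.049, -0.058]
ft_force: [-0.1, -0.5, -0.0]
grip_width: 0.0868
time: 6.28
position: [0.4984, 0.396, 0.1002]
tool_rot: [0.962, 0.261, 0.051, -0.058]
ft_force: [0.7, -0.2, -0.3]
grip_width: 0.0553
[ 0.453  0.689  1.619  0.146  0.717 -0.182]
[[0.858, 0.509, 0.067], [0.497, -0.856, 0.139], [0.128, -0.086, -0.988]] tilt 8.876463512171712 az 64.17683648498743 r 0.6365976446541899
delta mm [0.6 0.8 2.2]
```

```bash
python3 -m pendant '[[[0,0,1],0],[[0,0,0],0],[[0,0,0],0],[[0,0,0],0],[[0,0,0],0],[[0,0,0],0],[[0,0,0],0],[[0,0,0],0]]' 0 15; python3 -m pendant '[[[-1,1,-8],0],[[-1,1,-8],0],[[-1,1,-8],0],[[-1,1,-8],0],[[0,0,0],0],[[0,0,0],0]]' - 45; python3 st.py;python3 - <<'E'
from h import *
shot('wrist','w2');shot('scene','s2')
a=cv2.imread('pics/w2.png')[80:340,140:420]; b=cv2.imread('pics/s2.png')[140:300,140:330]
cv2.imwrite('pics/m2.png',np.hstack([cv2.resize(a,(400,371)),cv2.resize(b,(400,371))]))
E
```

```text
time: 7.28
position: [0.4982, 0.3961, 0.0985]
tool_rot: [0.962, 0.261, 0.05, -0.058]
ft_force: [0.6, 0.3, -0.1]
grip_width: 0.0173
time: 8.02
position: [0.4946, 0.3861, 0.1292]
tool_rot: [0.962, 0.261, 0.05, -0.058]
ft_force: [-0.2, 0.1, -3.8]
grip_width: 0.0158
[ 0.44   0.637  1.626  0.141  0.764 -0.186]
[[0.858, 0.509, 0.066], [0.497, -0.857, 0.138], [0.127, -0.086, -0.988]] tilt 8.815076349828349 az 64.49829653737866 r 0.6274708078929321
```

View pics/m2.png

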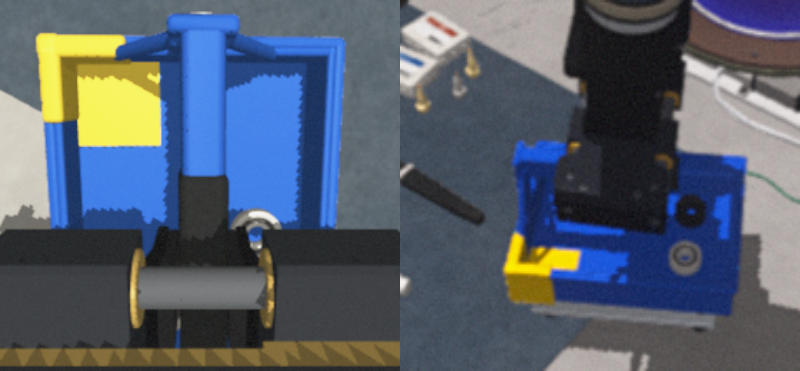

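```bash
python3 -m pendant '[[[0,0,-25],0],[[0,0,-40],-8],[[0,0,-48],-8],[[0,0,-48],-8],[[0,0,-48],-8],[[0,0,-48],-8],[[0,0,-48],-8],[[0,0,-48],-8]]' && python3 st.py
```

```text
time: 9.12
position: [0.4705, 0.3369, 0.4788]
tool_rot: [0.725, 0.684, 0.071, -0.028]
ft_force: [1.3, 0.3, -4.5]
grip_width: 0.0156
[ 0.376  0.226  1.28   0.105  1.525 -1.135]
[[0.054, 0.996, 0.065], [0.989, -0.062, 0.138], [0.141, 0.057, -0.988]] tilt 8.745288832667187 az 64.81715392457936 r 0.5786808693757832
```

```bash
python3 -m pendant '[[[8,10,-48],0],[[8,10,-48],0],[[8,10,-48],0],[[8,10,-48],0],[[8,10,-48],0],[[20,25,-35],0],[[27,34,-44],0],[[27,34,-44],0]]' && python3 st.py
```

```text
time: 10.12
position: [0.5369, 0.3536, 0.7716]
tool_rot: [0.726, 0.68, 0.105, -0.024]
ft_force: [-0.2, -0.5, -4.3]
grip_width: 0.0154
[ 0.352  0.435  0.22   0.169  2.304 -1.028]
[[0.054, 0.991, 0.119], [0.981, -0.075, 0.177], [0.185, 0.107, -0.977]] tilt 12.3305622068429 az 56.10477828170356 r 0.6428492549534732
```

```bash
python3 -m pendant '[[[36,37,-34],0],[[36,37,-34],0],[[36,37,-34],0],[[36,37,-34],0],[[36,37,-34],0],[[36,37,-34],0],[[36,37,-34],0],[[36,37,-34],0]]' && python3 st.py
```

```text
time: 11.12
position: [0.5636, 0.4, 0.8196]
tool_rot: [0.711, 0.659, 0.244, -0.009]
ft_force: [0.8, 0.0, -3.8]
grip_width: 0.0155
[ 0.377  0.399  0.219  0.214  2.056 -0.973]
[[0.011, 0.942, 0.334], [0.933, -0.13, 0.335], [0.359, 0.308, -0.881]] tilt 28.24892269019686 az 45.04043667256702 r 0.6911026700174464
```

```bash
python3 -m pendant '[[[36,37,-34],0],[[36,37,-34],0],[[0,0,0],0]]' && python3 st.py;python3 - <<'E'
from h import *
a=shot('wrist','w3')['pixels'];b=shot('scene','s3')['pixels']
cv2.imwrite('pics/m3.png',np.hstack([cv2.resize(a,(400,300)),cv2.resize(b,(400,300))]))
E
```

```text
time: 11.5
position: [0.56, 0.4011, 0.8447]
tool_rot: [0.705, 0.652, 0.28, -0.006]
ft_force: [1.3, 0.1, -4.2]
grip_width: 0.0155
[ 0.373  0.372  0.218  0.23   2.008 -0.965]
[[-0.007, 0.922, 0.387], [0.916, -0.15, 0.373], [0.402, 0.357, -0.843]] tilt 32.53772648038453 az 43.93958792363326 r 0.6888407210881862
```

View pics/m3.png

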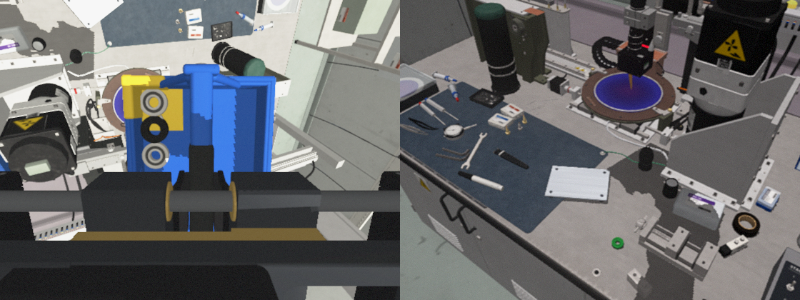

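```bash
python3 - <<'E'
from h import *
a=cv2.imread('pics/w3.png')[90:250,150:400]
cv2.imwrite('pics/c3.png',cv2.resize(a,None,fx=3,fy=3,interpolation=cv2.INTER_CUBIC))
E
python3 go.py .46 .38 .27
```

```text
delta mm [-248.6 -293.5  437. ]
```

View pics/c3.png

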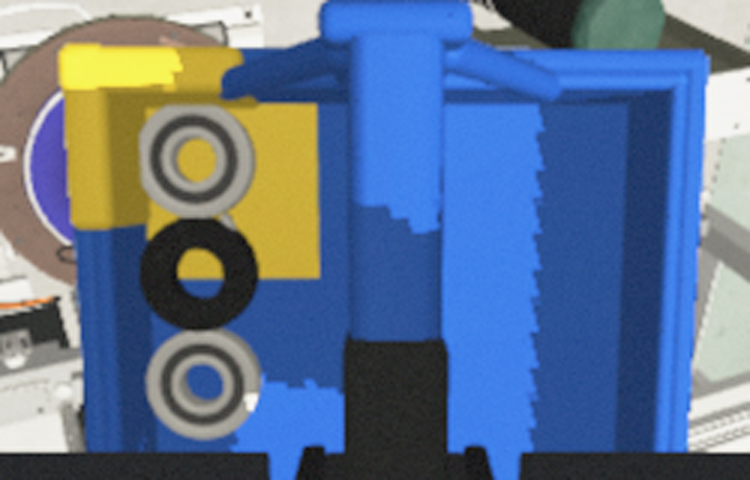

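All three parts are packed in the yellow corner, in a line along the wall. In the crop they are at (195,160), (200,272) and (203,383), and the corner is at (147,103). The farthest is about 66 mm from the corner, against a limit of 75. Next I'll lower the tote gently to nearer the stand.

```bash
python3 -m pendant '[[[-5,-6,8],0],[[-11,-13,19],0],[[-18,-21,31],0],[[-18,-21,31],0],[[-18,-21,31],0],[[-18,-21,31],0],[[-18,-21,31],0],[[-18,-21,31],0]]' && python3 -m pendant '[[[-18,-21,31],0],[[-18,-21,31],0],[[-18,-21,31],0],[[-18,-21,31],0],[[-18,-21,31],0],[[-18,-21,31],0],[[-11,-13,19],0],[[-5,-6,8],0]]' && python3 -m pendant '[[[0,0,0],0],[[0,0,0],0],[[0,0,0],0],[[0,0,0],0]]'; python3 st.py;python3 - <<'E'
from h import *
a=shot('wrist','w4')['pixels'][90:250,150:400];b=shot('side','s4')['pixels'];shot('scene','s4c')
cv2.imwrite('pics/m4.png',np.hstack([cv2.resize(a,(400,256)),cv2.resize(b[100:356],(400,256))]))
E
```

```text
time: 12.6
position: [0.5098, 0.3885, 0.5592]
tool_rot: [0.705, 0.652, 0.278, -0.006]
ft_force: [1.1, -0.3, -4.7]
grip_width: 0.0153
time: 13.6
position: [0.4581, 0.3757, 0.2783]
tool_rot: [0.705, 0.652, 0.277, -0.007]
ft_force: [-0.1, -1.0, -4.8]
grip_width: 0.0159
time: 14.1
position: [0.4596, 0.3764, 0.2815]
tool_rot: [0.705, 0.652, 0.279, -0.006]
ft_force: [-0.2, 0.2, -4.5]
grip_width: 0.0156
[ 0.405  0.294  1.88   0.435  0.469 -1.429]
[[-0.007, 0.922, 0.386], [0.916, -0.149, 0.373], [0.401, 0.356, -0.844]] tilt 32.46186168630408 az 43.97377304120123 r 0.5940183419201094
```

View pics/m4.png

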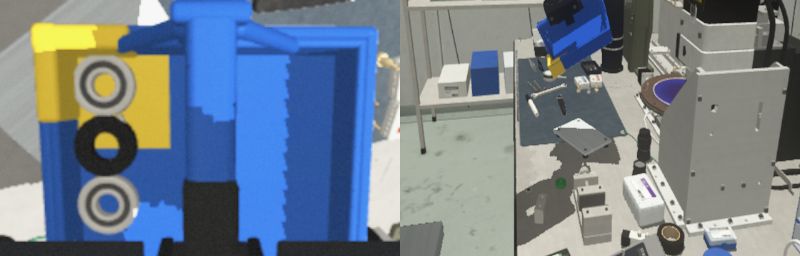

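```bash
python3 -m pendant '[[[-4,-4,9],0],[[-8,-7,17],0],[[-8,-7,17],0],[[-4,-4,8],0],[[0,0,0],0],[[0,0,0],0],[[0,0,0],0],[[0,0,0],0]]'; python3 - <<'E'
from h import *
from rig import robot
o=robot.get_obs();print(abs(o['joint_velocities']).max())
M=Ro.from_quat(o['tool_rot']).as_matrix()
# tote in tool frame: y=-tool x, x=-tool y rotated by the in-plane grasp offset (5 deg)
e=np.radians(4.9)
tz=-M[:,2]*np.cos(e)-M[:,1]*np.sin(e); tx=-M[:,1]*np.cos(e)+M[:,2]*np.sin(e); ty=-M[:,0]
c=shot('wrist','w5'); g=o['position']+M[:,2]*.003
def P(a):return proj(c,g+np.c_[tx,ty,tz]@np.array(a))
print('tilt',np.degrees(np.arccos(tz[2])),'corner z',(g+np.c_[tx,ty,tz]@[.081,.056,-.076])[2],'tote z',(g-.08*tz)[2])
im=c['pixels'].copy()
for a in([.081,.056,-.076],[.068,.043,-.068],[.042,.043,-.068],[.016,.043,-.068],[.085,.06,-.045],[.085,-.06,-.045]): cv2.drawMarker(im,tuple(int(v) for v in P(a)),(0,0,255),0,8)
cv2.imwrite('pics/c5.png',cv2.resize(im[70:260,140:410],None,fx=2.5,fy=2.5))
E
```

```text
time: 15.25
position: [0.4589, 0.3766, 0.2207]
tool_rot: [0.705, 0.652, 0.279, -0.006]
ft_force: [0.0, 0.2, -4.9]
grip_width: 0.0155
0.0021185438078906095
tilt 35.84648618665831 corner z 0.09950783559706607 tote z 0.15328657533770362
```

View pics/c5.png

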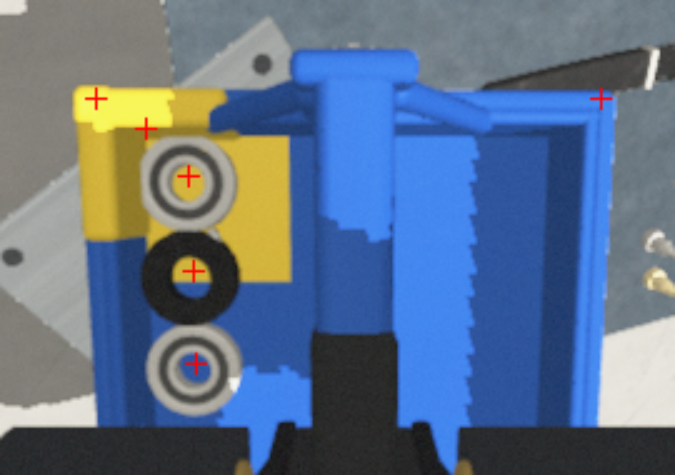

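The predicted positions of the packed parts match the picture, so the estimated tilt of about 36° holds up. Handing in.

```bash
python3 -c "
from rig import order;print(order.hand_in())"
```

```text
the job is handed in; nothing more can be done
None
```

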